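Turn the barber's organizer to bring the shaving mug to the front

ROBOT

A 6-joint arm with a two-finger parallel gripper is mounted at the origin on the work surface. World frame = base frame: x ahead of the robot, y to its left, z up, the work surface at z = 0. Lengths are in m, angles in rad, forces in N, time in s.
With the tool pointing down it reaches from about 0.225 to 0.875 m from the base axis. Payload 3.4 kg.
Tool frame: the origin (TCP) lies at the very end of the fingers, on their centre line; the grasp point (between the pads) lies 19 mm behind it; z points along the fingers, y is the direction in which the jaws open and shut (so a half turn about z gives the same grasp; the last joint's range is limited). The gripper opens to 85 mm and grips with 20 to 120 N. Pads are 22 mm wide; open, the fingers measure 114 mm over their backs; the gripper's body (76 mm by 85 mm) begins 54 mm behind the grasp point. The pads swing forward as they close: fully open they stand 13 mm farther back than shut.
Start: joints at [1.221, 0.276, 1.505, -0, 1.361, -0.121], TCP at [0.13, 0.56, 0.231] pointing down, gripper open.
Joint ranges: [-2.89, 2.89], [-0.75, 2.08], [0.22, 2.7], [-1.18, 4.32], [0.11, 2.71], [-2.7, 2.7]. Speed limits (rad/s): [2.57, 2.57, 3.14, 3.14, 3.14, 3.14].

INTERFACE

Orientations are given as a unit quaternion [w, x, y, z].
In Python, from rig import telemetry, cams, sign_off, spotter gives the robot as it stands.
- The arm moves only by the tool servo_tool, never from a script. Its argument "steps" is a list of rows, each a list of 6 numbers: the shift along the tool's x, y, z in mm, then the turn, a rotation vector about the tool's x, y, z in degrees. In form: [[x, y, z, ax, ay, az], ...]. A call has 1 to 8 rows; each row is the pose to reach, as a shift and turn from the pose commanded when the call began, along the tool's axes at that moment; what a row does not reach only later rows make up. A row lasts 1/10 s, in which the tool goes at most 50 mm and 8.59 degrees, less where a joint would pass 70% of its speed; a pose out of reach is approached as far as the arm can. A call with a gripper value outside its range is refused whole. "hand" is the closure in counts, from 0 (fully open) to 255 (shut), set as the call begins (left out, the last holds). The fingers move at their own pace and stop on an object; "grip_force" is the grip in N (left out, the last holds). Time passes only in rows, so rows that repeat a pose let the fingers close. It gives the time, the measured TCP pose, the force and the opening at its end, in the units of the state.
- telemetry.get_state(): the state, without advancing time (a new reading comes with each control period).
- cams.get_image(name): name is "scene" or "side" or "wrist"; returns (picture, depth): 420x560x3 uint8, red, green, blue; 420x560 float32, m along the optical axis (not along the pixel's ray), 0 where there is no reading.
- cams.camera_model(name): a dict with "camera_matrix" (3x3 intrinsics, pixels), "origin" and "rotation" of the camera in the world; the wrist camera has in their place "tool_from_camera" (4x4, takes a point from camera to tool coordinates, whose origin is the TCP and whose axes are the flange's). Camera axes: x right, y up, looking along -z (the intrinsics and any distortion apply to the point x, -y, -z); pixel columns grow to the right and rows downward; lengths in m; the calibration is good to about 2 mm. A picture is of the moment at which its call begins: read the wrist's pose just before it. camera_model takes no time and is no camera call.
- sign_off(): hands the job in, once; it reports no verdict.
Trained networks look in the newest picture that a camera, given by its name, has taken for a name from the list of things; names that differ only in an ending like _2 or _b are one class to them, and where a whole thing is asked for, a point or a joint stands for the part that bears it (a point fixed in the world has none). Each returns a list of dicts, best first, with "conf" (0 to 1); they miss things now and then, are a little off and sometimes report something else, mostly with a low value. They report only what shows in the picture. A call takes as long as a camera call.
- spotter.outline_of(query, camera): "region" (420x560 bool, what is visible of it) and "rect" ([left, top, width, height] in pixels, round what is visible of it).
The state is a dict: "clock": time; "qpos": joint angles; "qd": joint speeds; "effort": joint torques, N m; "position": TCP position; "ee_rot": TCP orientation; "contact_force": force on the tool from outside, world axes, zero at the start; "moment": the same for the moment, N m; "width": finger opening in m.
Only numpy, scipy, OpenCV 4.12 (cv2) and the standard library are available. Lean on these libraries where they do the work, as an engineer would, in place of code of your own. Each camera call takes 0.05 s, during which the arm holds its last target.

TASK

Turn the round organizer on the barber's counter by pushing the finger posts on its rim with your fingertips, until the mug with the handle stands at the front, in line with the brass pointer at the organizer's foot, then leave it at rest. Do not touch or lift the things standing on it, and leave the other things on the counter alone.

Things in the scene. Friction and masses are not known exactly. Their poses are not given: they have to be found in the camera images.
- mug: the shaving mug: white glazed, 66 mm tall, open at the top, and the only thing on the organizer with a handle (a loop that stands out 45 mm from the mug's axis, towards the mug's own +y). Its foot is 46 mm across and stands loose in one of the four ring seats of the organizer (which seat varies), so its foot is 34 mm above the counter. Origin: centre of its underside; z is up; its yaw varies.
- shaver: shaving brush standing bristles up on a flared black foot, 77 mm tall, no handle loop. Its foot is 46 mm across and stands loose in one of the four ring seats of the organizer (which seat varies), so its foot is 34 mm above the counter. Origin: centre of its underside; z is up; its yaw varies.
- jar: squat round jar with a flat metal lid, 50 mm tall. Its foot is 46 mm across and stands loose in one of the four ring seats of the organizer (which seat varies), so its foot is 34 mm above the counter. Origin: centre of its underside; z is up; its yaw varies.
- flask: small round bottle with a narrow neck and black cap, 78 mm tall. Its foot is 46 mm across and stands loose in one of the four ring seats of the organizer (which seat varies), so its foot is 34 mm above the counter. Origin: centre of its underside; z is up; its yaw varies.
- pointer: the organizer's fixed pointer: a flat brass arrowhead, 10 mm high, lying on the counter, that juts out from under the tray's rim to 199 mm from the turning axis and marks the front. It never moves. Origin on the turning axis at counter height; the arrow points along its own -x, roughly towards the robot (up to about 0.75 rad to either side).
- axis (a point): centre of the organizer's tray: on its vertical turning axis, at the height of the tray's top face (34 mm above the counter). The tray is a dark wooden disc 284 mm across and 12 mm thick, with four ring seats (57 mm across outside, 8 mm high, centres 72 mm from the axis, 90 degrees apart) and four upright finger posts on its rim, 130 mm from the axis, midway in angle between the seats.
- front (a point): the front place: the fixed point over the line of the brass pointer, 72 mm from the turning axis (the radius at which all four things stand), 34 mm above the counter. It does not turn with the tray.
- tray (a joint): turning angle of the organizer's tray about its vertical axis since the start, rad: 0 at first; grows counter-clockwise seen from above; no end stops. The bearing is stiff: about 1 N sideways on a finger post turns it, and it stops within a few mm when no longer pushed and stays where it is left.
- post0 (a point): top of one of the four finger posts on the tray's rim (post 0 of 0 to 3, counter-clockwise from above), 103 mm above the counter; the post is a steel rod 14 mm across with an 18 mm ball at its top, rising from the tray's face at 34 mm. It turns with the tray.
- post1 (a point): top of one of the four finger posts on the tray's rim (post 1 of 0 to 3, counter-clockwise from above), 103 mm above the counter; the post is a steel rod 14 mm across with an 18 mm ball at its top, rising from the tray's face at 34 mm. It turns with the tray.
- post2 (a point): top of one of the four finger posts on the tray's rim (post 2 of 0 to 3, counter-clockwise from above), 103 mm above the counter; the post is a steel rod 14 mm across with an 18 mm ball at its top, rising from the tray's face at 34 mm. It turns with the tray.
- post3 (a point): top of one of the four finger posts on the tray's rim (post 3 of 0 to 3, counter-clockwise from above), 103 mm above the counter; the post is a steel rod 14 mm across with an 18 mm ball at its top, rising from the tray's face at 34 mm. It turns with the tray.
- tin: bystander: flat round tin with a metal lid, 74 mm across, 38 mm tall, at the organizer's side. It stands loose on the counter and is to be left alone. Origin: centre of its underside.
- tonic: bystander: green bottle 60 mm across, 114 mm tall, at the organizer's side. It stands loose on the counter and is to be left alone. Origin: centre of its underside.
- hairbrush: bystander: black hairbrush lying bristles down, about 210 mm long, 36 mm wide, 28 mm high, its head towards its own +x, at the organizer's side. It stands loose on the counter and is to be left alone. Origin: centre of its underside.

How it is judged:
By the outcome, as a careful person would: the job done as asked, in the order asked, and still so for the second after the job is handed in, with the robot touching nothing.
It also fails if it takes over 64 s, if anything falls off the work surface, if the arm or the gripper's body presses on something with over 40 N, if the wrist force passes 120 N, or if a joint passes its speed limit or range.

## Working session

There is one attempt and no reset: what is moved stays moved. The work goes in short steps, Python scripts to look and compute and a tool call to move; the robot and the scene stay as the last step left them, time stands still between calls to the robot, and variables do not carry over. Pictures are saved under pics/ and viewed, and the job is handed in when it is done.

Besides the shell and the picture viewer there is one more tool, called after "Call:" in YAML: its name, and indented under it one key for each argument. servo_tool: Moves the arm, as the interface text tells. Its arguments: {"type":"object","properties":{"steps":{"type":"array","items":{"type":"array","items":{"type":"number"}}},"hand":{"type":"number"},"grip_force":{"type":"number"}},"required":["steps"]}

```bash
mkdir -p pics; cat > h.py <<'E'
import numpy as np, cv2
from rig import telemetry, cams, sign_off, spotter
def px2w(name,depth,us,vs,m=None):
    m=m or cams.camera_model(name); K=np.array(m["camera_matrix"])
    d=depth[vs,us]
    p=np.stack([(us-K[0,2])/K[0,0]*d,-(vs-K[1,2])/K[1,1]*d,-d],-1)
    return p@np.array(m["rotation"]).T+np.array(m["origin"])
def w2px(name,P):
    m=cams.camera_model(name);K=np.array(m["camera_matrix"])
    c=(np.atleast_2d(P)-np.array(m["origin"]))@np.array(m["rotation"])
    return np.stack([K[0,0]*c[:,0]/-c[:,2]+K[0,2],K[1,1]*-c[:,1]/-c[:,2]+K[1,2]],-1)
E
python3 - <<'E'
from h import *
for n in ["scene","side"]:
    im,d=cams.get_image(n); cv2.imwrite(f"pics/{n}0.png",im[:,:,::-1]); np.save(f"{n}0.npy",d)
    m=cams.camera_model(n); print(n,m)
    for q in ["mug","shaver","jar","flask","pointer","tray","post0","tin","tonic","hairbrush"]:
        for r in spotter.outline_of(q,n)[:4]:
            if r["conf"]<.2: continue
            v,u=np.nonzero(r["region"]&(d>0))
            if len(u)==0: continue
            P=px2w(n,d,u,v)
            print(q,round(r["conf"],2),[int(x) for x in r["rect"]],"med",np.median(P,0).round(3),"lo",np.percentile(P,3,axis=0).round(3),"hi",np.percentile(P,97,axis=0).round(3))
print(telemetry.get_state())
E
```

```text
scene {'camera_matrix': array([[445.83737534,   0.        , 280.04108868],
       [  0.        , 445.83737534, 206.91669253],
       [  0.        ,   0.        ,   1.        ]]), 'origin': array([1.25691348, 0.25415643, 0.78293594]), 'rotation': array([0.52636067, 0.23260376, 0.31431545, 0.75501373])}Traceback (most recent call last):
  File "<stdin>", line 10, in <module>
  File "h.py", line 7, in px2w
    return p@np.array(m["rotation"]).T+np.array(m["origin"])
           ~^~~~~~~~~~~~~~~~~~~~~~~~~~
ValueError: matmul: Input operand 1 has a mismatch in its core dimension 0, with gufunc signature (n?,k),(k,m?)->(n?,m?) (size 4 is different from 3)
```

```bash
cat > h.py <<'E'
import numpy as np, cv2
from scipy.spatial.transform import Rotation as Ro
from rig import telemetry, cams, sign_off, spotter
def q2R(q): return Ro.from_quat([q[1],q[2],q[3],q[0]]).as_matrix()
def px2w(name,depth,us,vs,m=None):
    m=m or cams.camera_model(name); K=np.array(m["camera_matrix"])
    d=depth[vs,us]
    p=np.stack([(us-K[0,2])/K[0,0]*d,-(vs-K[1,2])/K[1,1]*d,-d],-1)
    return p@q2R(m["rotation"]).T+np.array(m["origin"])
def w2px(name,P):
    m=cams.camera_model(name);K=np.array(m["camera_matrix"])
    c=(np.atleast_2d(P)-np.array(m["origin"]))@q2R(m["rotation"])
    return np.stack([K[0,0]*c[:,0]/-c[:,2]+K[0,2],K[1,1]*-c[:,1]/-c[:,2]+K[1,2]],-1)
E
python3 - <<'E'
from h import *
for n in ["scene","side"]:
    im,d=cams.get_image(n); cv2.imwrite(f"pics/{n}0.png",im[:,:,::-1]); np.save(f"{n}0.npy",d)
    m=cams.camera_model(n); print(n,m)
    for q in ["mug","shaver","jar","flask","pointer","tray","post0","tin","tonic","hairbrush"]:
        for r in spotter.outline_of(q,n)[:4]:
            if r["conf"]<.2: continue
            v,u=np.nonzero(r["region"]&(d>0))
            if len(u)==0: continue
            P=px2w(n,d,u,v)
            print(q,round(r["conf"],2),[int(x) for x in r["rect"]],"med",np.median(P,0).round(3),"lo",np.percentile(P,3,axis=0).round(3),"hi",np.percentile(P,97,axis=0).round(3))
print(telemetry.get_state())
E
```

```text
scene {'camera_matrix': array([[445.83737534,   0.        , 280.04108868],
       [  0.        , 445.83737534, 206.91669253],
       [  0.        ,   0.        ,   1.        ]]), 'origin': array([1.25691348, 0.25415643, 0.78293594]), 'rotation': array([0.52636067, 0.23260376, 0.31431545, 0.75501373])}
mug 0.55 [241, 208, 21, 36] med [ 0.644 -0.021  0.078] lo [ 0.611 -0.044  0.039] hi [ 0.658 -0.     0.101]
shaver 0.65 [253, 180, 19, 32] med [ 0.542 -0.026  0.069] lo [ 0.52  -0.048  0.039] hi [ 0.553 -0.01   0.111]
jar 0.76 [296, 191, 18, 30] med [0.537 0.074 0.075] lo [0.509 0.052 0.041] hi [0.547 0.091 0.086]
jar 0.48 [254, 182, 17, 29] med [ 0.542 -0.027  0.067] lo [ 0.511 -0.052  0.038] hi [ 0.553 -0.011  0.111]
flask 0.59 [283, 215, 22, 35] med [0.638 0.082 0.082] lo [0.615 0.059 0.039] hi [0.649 0.1   0.112]
pointer 0.67 [294, 180, 8, 11] med [0.402 0.02  0.01 ] lo [0.388 0.009 0.008] hi [0.412 0.037 0.013]
pointer 0.26 [359, 212, 32, 31] med [0.512 0.235 0.037] lo [0.471 0.2   0.007] hi [0.535 0.264 0.041]
tray 0.6 [217, 165, 125, 111] med [0.607 0.03  0.035] lo [ 0.456 -0.102 
[... 2064 characters left out ...]
.227  0.004] hi [ 0.707 -0.147  0.03 ]
{'clock': 1.2, 'qpos': array([ 1.22098718e+00,  2.75901944e-01,  1.50489591e+00,  8.23157531e-06,
        1.36068592e+00, -1.20997190e-01]), 'qd': array([ 0.00147641, -0.00012984,  0.00021548,  0.00023063, -0.00063562,
        0.00048446]), 'effort': array([ 2.57480671e-03, -4.16679454e+01, -2.46095020e+01,  2.75240282e-04,
        2.77832669e-04, -1.29464098e-05]), 'position': array([0.13043663, 0.56005167, 0.23132854]), 'ee_rot': array([8.78276753e-06, 1.14157424e-01, 9.93462671e-01, 5.38763855e-05]), 'contact_force': array([-0.45263177, -0.18905323,  0.70994382]), 'moment': array([ 0.00986975, -0.0356799 ,  0.0410295 ]), 'width': 0.08558823908706333}
```

View pics/scene0.png

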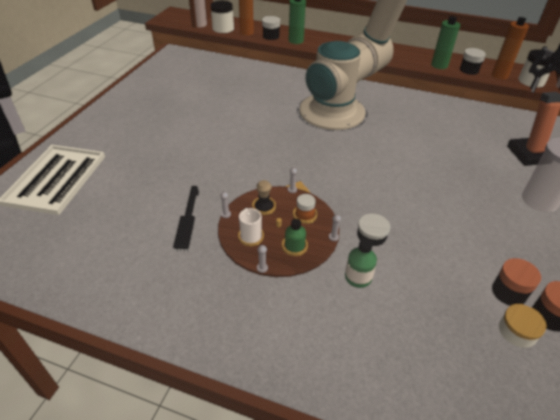

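View pics/side0.png

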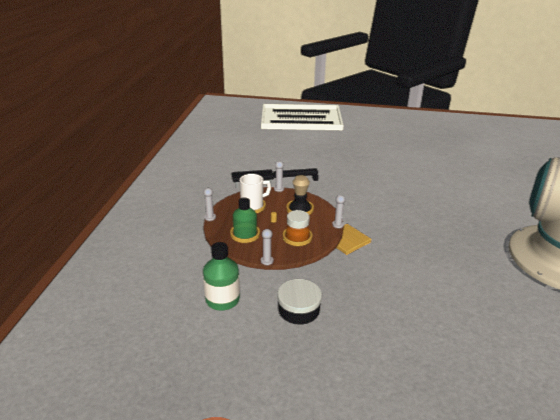

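```bash
cat > fit.py <<'E'
from h import *
from scipy.optimize import least_squares
def world(n,d):
    v,u=np.nonzero(d>0); return px2w(n,d,u,v),u,v
def rimfit(P):
    S=P[(abs(P[:,2]-.034)<.003)&(np.hypot(P[:,0]-.583,P[:,1]-.029)<.16)]
    # image-based: bin by angle about guess, outermost
    c=np.array([.583,.029])
    for _ in range(5):
        dd=S[:,:2]-c; a=np.arctan2(dd[:,1],dd[:,0]);r=np.hypot(*dd.T)
        b=((a+np.pi)/(2*np.pi)*60).astype(int)
        E=np.array([dd[b==k][np.argmax(r[b==k])]+c for k in range(60) if (b==k).sum()>3])
        f=least_squares(lambda p:np.hypot(*(E-p[:2]).T)-p[2],[*c,.142],loss="soft_l1",f_scale=.002)
        c=f.x[:2]
    return f.x
E
python3 - <<'E'
from fit import *
for n in ["scene","side"]:
    d=np.load(f"{n}0.npy"); im=cv2.imread(f"pics/{n}0.png"); P,u,v=world(n,d)
    x=rimfit(P); c=x[:2]; print(n,x.round(4))
    # posts & things
    r=np.hypot(*(P[:,:2]-c).T); a=np.degrees(np.arctan2(P[:,1]-c[1],P[:,0]-c[0]))
    m=(P[:,2]>.05)&(P[:,2]<.11)&(abs(r-.13)<.014)
    for k in range(4):
        for lo in range(-180,180,90):
            pass
    print("posts hist",np.histogram(a[m],36,(-180,180))[0])
    m=(P[:,2]>.006)&(P[:,2]<.014)&(r<.21)&(r>.15); Q=P[m]; print("ptr n",m.sum(), "far",r[m].max(), "tip",Q[np.argsort(-r[m])[:5]].round(4))
    print("centroid",Q.mean(0).round(4),"ang",np.degrees(np.arctan2(*(Q.mean(0)[:2]-c)[::-1])).round(2))
    g=cv2.resize(im[140:290,160:400],None,fx=3.3,fy=3.3,interpolation=cv2.INTER_CUBIC); cv2.imwrite(f"pics/{n}_z.png",g)
E
```

```text
scene [0.5805 0.0242 0.1407]
posts hist [106   0   0   0   0   0   0   0   0 122   0   0   0   0   0   0   0   0
 148   0   0   0   0   0   0   0   0 130   0   0   0   0   0   0   0   0]
ptr n 116 far 0.2092088628140102 tip [[0.6599 0.2178 0.0091]
 [0.6602 0.2158 0.0086]
 [0.6594 0.2153 0.0109]
 [0.6569 0.2122 0.0133]
 [0.6587 0.2111 0.0081]]
centroid [0.4535 0.0719 0.0102] ang 159.43
side [0.5794 0.0251 0.1404]
posts hist [180   0   0   0   0   0   0   0   0 145   0   0   0   0   0   0   0   0
 180   0   0   0   0   0   0   0   0 222   0   0   0   0   0   0   0   0]
ptr n 412 far 0.20972784247262974 tip [[ 0.6056  0.2332  0.0089]
 [ 0.6238 -0.1794  0.0128]
 [ 0.6237 -0.1788  0.0104]
 [ 0.6041  0.2314  0.0121]
 [ 0.6043  0.2305  0.0135]]
centroid [0.4173 0.0214 0.0099] ang -178.7
```

```bash
sleep 1
python3 - <<'E'
from fit import *
c=np.array([.580,.0247])
for n in ["scene","side"]:
    d=np.load(f"{n}0.npy"); P,u,v=world(n,d)
    r=np.hypot(*(P[:,:2]-c).T); a=np.arctan2(P[:,1]-c[1],P[:,0]-c[0])
    cam=np.array(cams.camera_model(n)["origin"])
    C=[]
    for k in range(4):
        a0=-np.pi+k*np.pi/2+.09
        m=(P[:,2]>.06)&(P[:,2]<.088)&(abs(r-.13)<.02)&(abs(np.angle(np.exp(1j*(a-a0))))<.3)
        Q=P[m][:,:2]
        f=least_squares(lambda p:np.hypot(*(Q-p).T)-.007,Q.mean(0)-.005*(cam[:2]-Q.mean(0))/np.linalg.norm(cam[:2]-Q.mean(0)),loss="soft_l1",f_scale=.001)
        C.append(f.x)
    C=np.array(C); print(n,C.round(4),"mean",C.mean(0).round(4),"ang",np.degrees(np.arctan2(*(C-C.mean(0)).T[::-1])).round(1),"r",np.hypot(*(C-C.mean(0)).T).round(4))
    c2=C.mean(0)
    aa=np.degrees(np.angle(np.exp(1j*(a-np.pi))))
    m=(P[:,2]>.006)&(P[:,2]<.014)&(r<.205)&(r>.146)&(abs(aa)<35)
    Q=P[m]; o=np.argsort(-r[m])[:6]; print("ptr",m.sum(),Q[o].round(4).tolist(),aa[m][o].round(1),"aa range",aa[m].min(),aa[m].max())
    for lo in np.arange(.146,.2,.006):
        s=m&(r>=lo)&(r<lo+.006)
        if s.sum()>2: print(round(lo,3),s.sum(),aa[s].min().round(1),aa[s].max().round(1),aa[s].mean().round(1))
    # items: fit circles at foot-ish
    for k in range(4):
        m=(P[:,2]>.04)&(P[:,2]<.12)&(r<.11)
    q=P[m]; ang=np.degrees(a[m]); print(np.histogram(ang,36,(-180,180))[0])
E
```

```text
scene [[ 0.4491  0.013 ]
 [ 0.5887 -0.1064]
 [ 0.7084  0.0337]
 [ 0.569   0.1531]] mean [0.5788 0.0233] ang [-175.4  -85.6    4.5   94.3] r [0.1301 0.1301 0.13   0.1301]
ptr 85 [[0.3846, 0.0171, 0.0106], [0.3856, 0.0203, 0.0089], [0.3861, 0.0147, 0.011], [0.3875, 0.0096, 0.0105], [0.3882, 0.0127, 0.0086], [0.3884, 0.0126, 0.0122]] [2.2 1.3 2.9 4.5 3.6 3.6] aa range -10.150103558097024 13.442951521707029
0.164 16 -10.2 3.3 -3.5
0.17 24 -7.7 13.4 0.7
0.176 16 -4.0 11.1 1.6
0.182 17 -2.1 5.7 1.9
0.188 9 0.2 4.5 2.6
0.194 3 1.3 2.9 2.2
[  0   0   9  46 120 205 103   3   0   1   3  10 200  72 141 296   7   2
   0   5  14 199 253 147  23   5   2   0   0  15 216 121  93  36   5   0]
side [[ 0.45    0.0127]
 [ 0.5898 -0.1069]
 [ 0.7091  0.0326]
 [ 0.5693  0.1524]] mean [0.5795 0.0227] ang [-175.6  -85.5    4.4   94.5] r [0.1299 0.13   0.1299 0.1301]
ptr 464 [[0.382, 0.0162, 0.0093], [0.3821, 0.0144, 0.0105], [0.3837, 0.0157, 0.0062], [0.3841, 0.0138, 0.0098], [0.3841, 0.0184, 0.0106], [0.3861, 0.0112, 0.0101]] [2.4 3.  2.6 3.2 1.8 4. ] aa range -15.049323124518995 21.070862339829468
0.146 73 -14.3 18.8 0.9
0.152 87 -15.0 21.1 1.0
0.158 76 -13.3 19.4 1.5
0.164 71 -11.2 16.3 1.9
0.17 55 -7.9 13.4 1.2
0.176 43 -4.1 10.4 2.5
0.182 30 -3.0 8.0 2.0
0.188 20 -1.2 5.1 2.2
0.194 9 0.8 4.0 2.4
[  1   0   5 152 295 104  24   9   1   0  38  39 156 161 142 219   2   1
   2   1   0  15 147 364 328  13   6   0   0  15 251 265 165  44   4   5]
```

View pics/scene_z.png

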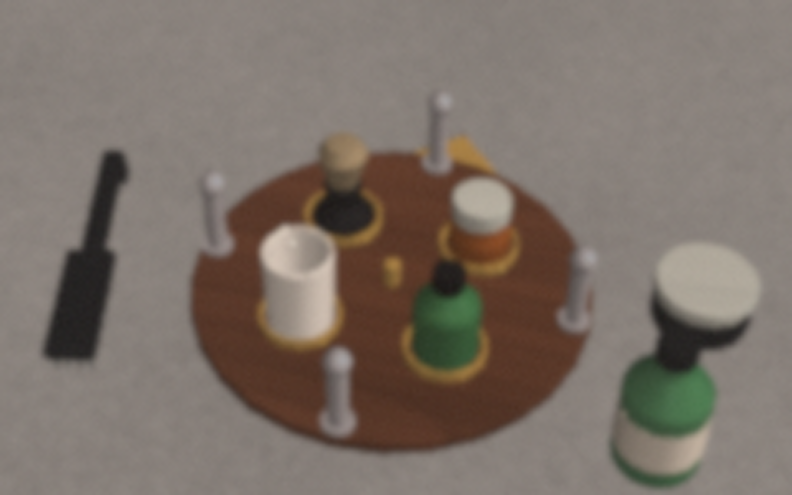

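View pics/side_z.png

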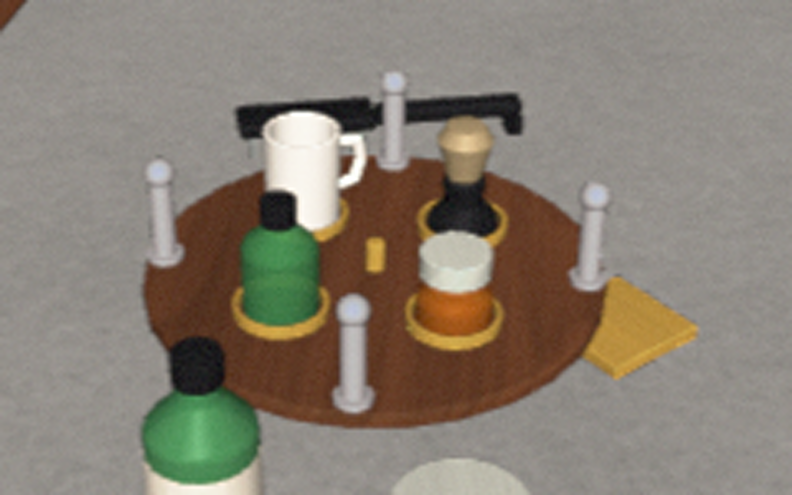

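```bash
cat >> h.py <<'E'
def rows(targets):
    """targets: list of (x,y,z,psi_y deg), tool pointing down"""
    s=telemetry.get_state(); p=np.array(s["position"]); R=q2R(s["ee_rot"])
    print("now",round(s["clock"],2),p.round(4),"psi_y",np.degrees(np.arctan2(R[1,1],R[0,1])).round(2),"F",np.round(s["contact_force"],1),"w",round(s["width"],4))
    for x,y,z,ps in targets:
        t=R.T@(np.array([x,y,z])-p)*1000
        yy=np.array([np.cos(np.radians(ps)),np.sin(np.radians(ps)),0]); zz=np.array([0,0,-1.]); xx=np.cross(yy,zz)
        rv=np.degrees(Ro.from_matrix(R.T@np.stack([xx,yy,zz],1)).as_rotvec())
        print([*t.round(0).tolist(),*rv.round(1).tolist()])
C=np.array([.579,.023])
def pol(phi,r=.132,z=.062,ps=None):
    f=np.radians(phi); return (C[0]+r*np.cos(f),C[1]+r*np.sin(f),z,phi-90+180 if ps is None else ps)
E
python3 -c "
from h import *
rows([pol(-69.5,z=.2),pol(-69.5)])"
```

```text
now 1.2 [0.1304 0.5601 0.2313] psi_y 76.89 F [-0.5 -0.2  0.7] w 0.0856
[-632.0, -531.0, 31.0, 0.0, -0.0, 56.4]
[-632.0, -531.0, 169.0, 0.0, -0.0, 56.4]
```

Call:
servo_tool:
  steps:
    - [-30,-25,0,0,0,7]
    - [-62,-52,0,0,0,14]
    - [-93,-78,0,0,0,21]
    - [-125,-105,0,0,0,28]
    - [-156,-131,0,0,0,35]
    - [-188,-158,0,0,0,42]
    - [-220,-185,0,0,0,49]
    - [-250,-210,0,0,0,56]
  hand: 255
  grip_force: 40

```text
clock: 2.0
position: [0.3271, 0.2973, 0.2316]
ee_rot: [0.0, 0.569, 0.822, 0.0]
contact_force: [-0.1, 0.1, 0.3]
width: 0.0002
```

```bash
python3 -c "
from h import *
rows([pol(-69.5,z=.2),pol(-69.5)])"
```

```text
now 2.0 [0.3271 0.2973 0.2316] psi_y 20.6 F [-0.1  0.1  0.3] w 0.0002
[-477.0, 139.0, 32.0, 0.1, -0.0, 0.1]
[-477.0, 139.0, 170.0, 0.1, -0.0, 0.1]
```

Call:
servo_tool:
  steps:
    - [-45,13,0,0,0,0]
    - [-90,26,0,0,0,0]
    - [-136,39,0,0,0,0]
    - [-181,52,0,0,0,0]
    - [-226,66,0,0,0,0]
    - [-271,79,0,0,0,0]
    - [-316,92,0,0,0,0]
    - [-361,105,0,0,0,0]

```text
clock: 2.8
position: [0.5541, -0.0028, 0.2315]
ee_rot: [0.0, 0.567, 0.823, 0.0]
contact_force: [0.6, 0.4, 0.7]
width: -0.0001
```

Call:
servo_tool:
  steps:
    - [-40,11,8,0,0,0]
    - [-80,23,20,0,0,0]
    - [-116,34,30,0,0,0]
    - [-116,34,50,0,0,0]
    - [-116,34,80,0,0,0]
    - [-116,34,80,0,0,0]

```text
clock: 3.4
position: [0.6234, -0.0969, 0.1469]
ee_rot: [-0.004, 0.567, 0.823, -0.001]
contact_force: [-1.5, 0.4, -0.6]
width: 0.0001
```

```bash
python3 -c "
from h import *
rows([pol(-69.5,z=.2),pol(-69.5)])
for n in ['scene','side']:
    im,d=cams.get_image(n); cv2.imwrite(f'pics/{n}1.png',cv2.resize(im[100:310,140:420,::-1],None,fx=2.5,fy=2.5))"
```

```text
now 3.4 [ 0.6234 -0.0969  0.1469] psi_y 20.85 F [-1.5  0.4 -0.6] w 0.0001
[-4.0, 0.0, -53.0, -0.4, -0.3, 0.3]
[-5.0, 1.0, 85.0, -0.4, -0.3, 0.3]
```

View pics/side1.png

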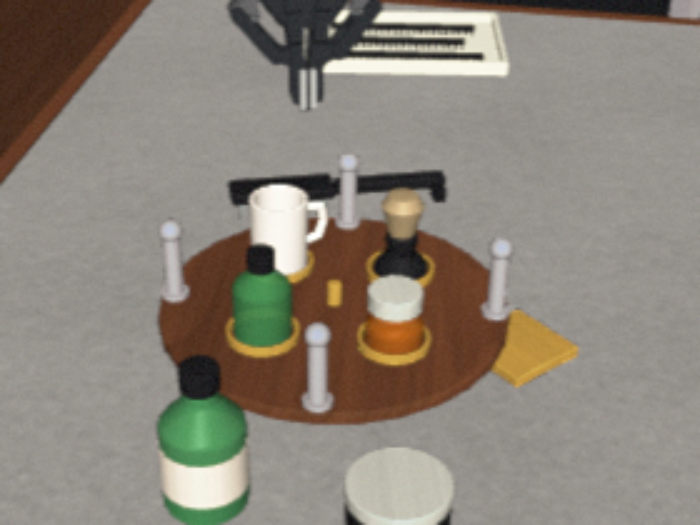

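View pics/scene1.png

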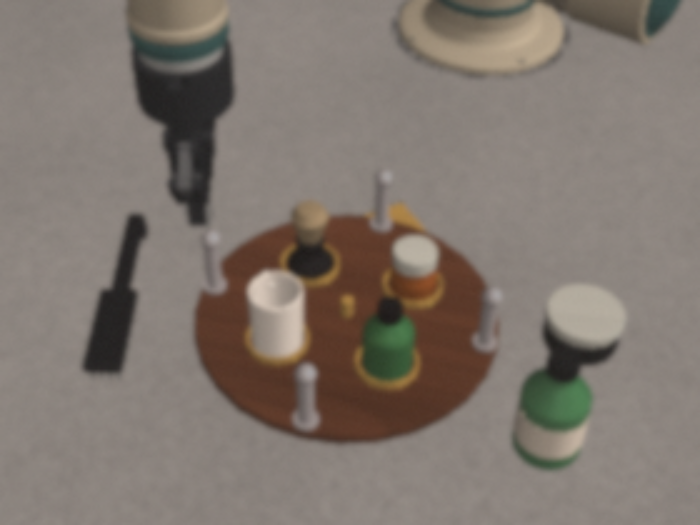

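The pictures show the closed fingertips above the rim between the mug and the right-hand post (side px ~308,105), clear of everything. Next I descend.

Call:
servo_tool:
  steps:
    - [0,0,30,0,0,0]
    - [0,0,60,0,0,0]
    - [0,0,86,0,0,0]
    - [0,0,86,0,0,0]
    - [0,0,86,0,0,0]

```text
clock: 4.0
position: [0.6274, -0.0973, 0.067]
ee_rot: [0.001, 0.567, 0.824, 0.0]
contact_force: [-0.0, 0.5, 0.8]
width: -0.0003
```

```bash
python3 -c "
from h import *
rows([pol(-69.5-4.2*k) for k in range(1,9)])"
```

```text
now 4.0 [ 0.6274 -0.0973  0.067 ] psi_y 20.92 F [-0.   0.5  0.8] w -0.0003
[-2.0, -13.0, 5.0, 0.1, 0.1, 4.6]
[-1.0, -23.0, 5.0, 0.1, 0.1, 8.8]
[1.0, -32.0, 5.0, 0.1, 0.1, 13.0]
[4.0, -41.0, 5.0, 0.1, 0.1, 17.2]
[7.0, -50.0, 5.0, 0.1, 0.1, 21.4]
[11.0, -59.0, 5.0, 0.1, 0.1, 25.6]
[15.0, -68.0, 5.0, 0.1, 0.0, 29.8]
[20.0, -76.0, 5.0, 0.1, 0.0, 34.0]
```

Call:
servo_tool:
  steps:
    - [-2,-8,3,0,0,3]
    - [-2,-15,4,0,0,5.5]
    - [-1,-23,5,0,0,8.8]
    - [1,-32,5,0,0,13]
    - [4,-41,5,0,0,17.2]
    - [7,-50,5,0,0,21.4]
    - [11,-59,5,0,0,25.6]
    - [15,-68,5,0,0,29.8]

```text
clock: 4.8
position: [0.5599, -0.1082, 0.0636]
ee_rot: [0.003, 0.761, 0.649, 0.002]
contact_force: [2.1, 0.0, 0.1]
width: 0.0004
```

```bash
python3 -c "
from h import *
s=telemetry.get_state();p=np.array(s['position'])[:2]-C;ph=np.degrees(np.arctan2(p[1],p[0]));print('phi',ph,np.hypot(*p))
rows([pol(ph-4.2*k) for k in range(1,9)])
for n in ['scene','side']:
    im,d=cams.get_image(n); cv2.imwrite(f'pics/{n}2.png',cv2.resize(im[100:310,140:420,::-1],None,fx=2.5,fy=2.5))"
```

```text
phi -98.28616270031524 0.13256312113284166
now 4.8 [ 0.5599 -0.1082  0.0636] psi_y -9.08 F [2.1 0.  0.1] w 0.0004
[1.0, -10.0, 2.0, 0.4, 0.0, 3.4]
[2.0, -19.0, 1.0, 0.4, 0.0, 7.6]
[3.0, -29.0, 1.0, 0.4, 0.0, 11.8]
[6.0, -38.0, 1.0, 0.4, -0.0, 16.0]
[9.0, -47.0, 1.0, 0.4, -0.0, 20.2]
[12.0, -56.0, 1.0, 0.4, -0.0, 24.4]
[17.0, -65.0, 1.0, 0.4, -0.1, 28.6]
[22.0, -73.0, 1.0, 0.4, -0.1, 32.8]
```

View pics/side2.png

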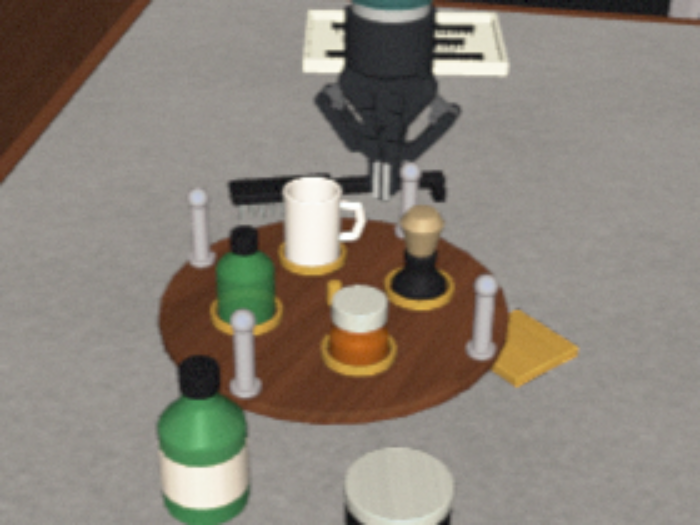

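View pics/scene2.png

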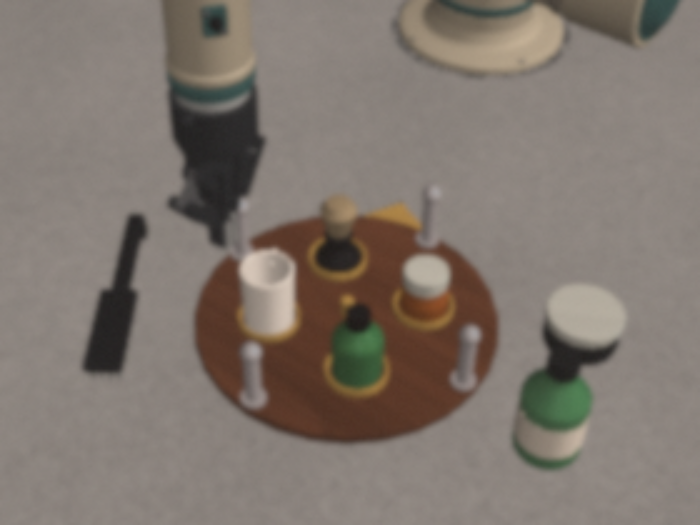

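The fingertips are pushing the right-hand post clockwise and the tray is turning; nothing else has moved. I'll carry on along the arc.

Call:
servo_tool:
  steps:
    - [1,-10,1,0,0,3.8]
    - [2,-19,1,0,0,7.6]
    - [3,-29,1,0,0,11.8]
    - [6,-38,1,0,0,16]
    - [9,-47,1,0,0,20.2]
    - [12,-56,1,0,0,24.4]
    - [17,-65,1,0,0,28.6]
    - [22,-73,1,0,0,32.8]

```text
clock: 5.7
position: [0.491, -0.0752, 0.0617]
ee_rot: [0.002, 0.913, 0.409, 0.002]
contact_force: [-0.4, -0.4, 3.0]
width: 0.0001
```

```bash
cat > m.py <<'E'
from fit import *
from h import C
def posts(tag,guess=None):
    out={}
    for n in ["scene","side"]:
        im,d=cams.get_image(n); cv2.imwrite(f"pics/{n}{tag}.png",cv2.resize(im[100:310,140:420,::-1],None,fx=2.5,fy=2.5))
        P,u,v=world(n,d); cam=np.array(cams.camera_model(n)["origin"])
        c=np.array([.5788,.0233]) if n=="scene" else np.array([.5795,.0227])
        r=np.hypot(*(P[:,:2]-c).T); a=np.arctan2(P[:,1]-c[1],P[:,0]-c[0])
        m=(P[:,2]>.06)&(P[:,2]<.088)&(abs(r-.13)<.012)
        # remove near-view-side bias: shift points 6mm away from the camera
        dv=cam[:2]-P[m][:,:2]; dv/=np.linalg.norm(dv,axis=1)[:,None]
        Q=P[m][:,:2]-.0055*dv-c
        ph=np.degrees(np.arctan2(Q[:,1],Q[:,0]))%360
        h=np.histogram(ph,72,(0,360))[0]
        res=[]
        for k in np.nonzero(h>25)[0]:
            b=5*k+2.5; s=abs((ph-b+180)%360-180)<6
            res.append((round(float(b+np.median((ph[s]-b+180)%360-180)),1),int(s.sum())))
        print(n,res)
E
python3 -c "
from m import *
from h import *
s=telemetry.get_state();p=np.array(s['position'])[:2]-C;ph=np.degrees(np.arctan2(p[1],p[0]));print('phi',ph,np.hypot(*p))
rows([pol(ph-4.2*k) for k in range(1,9)])
posts(3)"
```

```text
phi -131.84183012852503 0.13184807628152873
now 5.7 [ 0.491  -0.0752  0.0617] psi_y -41.76 F [-0.4 -0.4  3. ] w 0.0001
[0.0, -10.0, -0.0, 0.3, -0.1, 4.3]
[1.0, -19.0, -0.0, 0.3, -0.1, 8.5]
[3.0, -29.0, -0.0, 0.3, -0.2, 12.7]
[6.0, -38.0, -1.0, 0.3, -0.2, 16.9]
[9.0, -47.0, -1.0, 0.3, -0.2, 21.1]
[12.0, -56.0, -1.0, 0.3, -0.2, 25.3]
[17.0, -65.0, -1.0, 0.3, -0.2, 29.5]
[22.0, -73.0, -1.0, 0.3, -0.2, 33.7]
scene [(37.5, 60), (127.4, 53), (218.7, 63), (228.5, 79), (308.1, 51)]
side [(36.0, 92), (125.7, 84), (125.9, 93), (216.2, 81), (226.5, 89), (306.2, 68)]
```

View pics/side3.png

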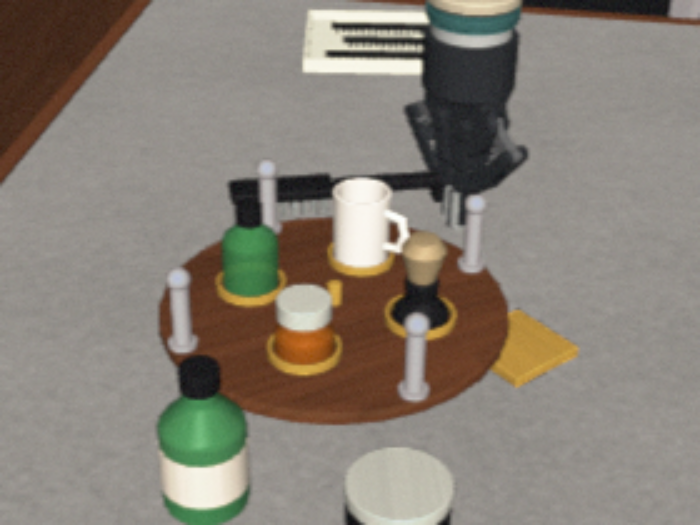

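Call:
servo_tool:
  steps:
    - [0,-10,0,0,0,4.3]
    - [1,-19,0,0,0,8.5]
    - [3,-29,0,0,0,12.7]
    - [6,-38,0,0,0,16.9]
    - [9,-47,0,0,0,21.1]
    - [12,-56,0,0,0,25.3]
    - [17,-65,0,0,0,29.5]
    - [22,-73,0,0,0,33.7]

```text
clock: 6.6
position: [0.4517, -0.0098, 0.0609]
ee_rot: [0.001, 0.992, 0.127, 0.003]
contact_force: [-0.0, -1.1, 3.4]
width: 0.0
```

```bash
python3 -c "
from h import *
s=telemetry.get_state();p=np.array(s['position'])[:2]-C;ph=np.degrees(np.arctan2(p[1],p[0]));print('phi',ph,np.hypot(*p))
rows([pol(ph-4.2*k) for k in range(1,9)])"
```

```text
phi -165.55126106683713 0.1314869045128878
now 6.6 [ 0.4517 -0.0098  0.0609] psi_y -75.42 F [-0.  -1.1  3.4] w 0.0
[-0.0, -10.0, -1.0, 0.1, -0.3, 4.3]
[1.0, -19.0, -1.0, 0.1, -0.3, 8.5]
[3.0, -29.0, -1.0, 0.1, -0.3, 12.7]
[5.0, -38.0, -1.0, 0.1, -0.3, 16.9]
[8.0, -47.0, -1.0, 0.1, -0.3, 21.1]
[12.0, -56.0, -1.0, 0.1, -0.3, 25.3]
[17.0, -65.0, -1.0, 0.1, -0.3, 29.5]
[22.0, -73.0, -1.0, 0.0, -0.3, 33.7]
```

Call:
servo_tool:
  steps:
    - [0,-10,0,0,0,4.3]
    - [1,-19,0,0,0,8.5]
    - [3,-29,0,0,0,12.7]
    - [5,-38,-1,0,0,16.9]
    - [8,-47,-1,0,0,21.1]
    - [12,-56,-1,0,0,25.3]
    - [17,-65,-1,0,0,29.5]
    - [17,-65,-1,0,0,29.5]

```text
clock: 7.4
position: [0.4511, 0.0584, 0.0613]
ee_rot: [-0.0, 0.992, -0.128, 0.002]
contact_force: [-0.4, -0.6, -0.1]
width: 0.0001
```

```bash
python3 -c "
from m import *
from h import *
posts(4)
s=telemetry.get_state();p=np.array(s['position'])[:2]-C;ph=np.degrees(np.arctan2(p[1],p[0]));print('phi',ph,np.hypot(*p))
rows([pol(ph-2*k) for k in range(1,9)])
"
```

```text
scene [(61.9, 57), (151.5, 48), (163.1, 65), (242.6, 52), (332.7, 57)]
side [(62.6, 95), (151.9, 94), (162.1, 75), (241.9, 65), (332.3, 77)]
phi 164.989310761367 0.13374056573042042
now 7.5 [0.4498 0.0576 0.0608] psi_y -104.7 F [ 0.2  0.5 -0.2] w 0.0002
[2.0, -5.0, -1.0, -0.0, -0.1, 2.3]
[2.0, -9.0, -1.0, -0.0, -0.1, 4.3]
[3.0, -14.0, -1.0, -0.0, -0.1, 6.3]
[3.0, -18.0, -1.0, -0.0, -0.1, 8.3]
[4.0, -23.0, -1.0, -0.0, -0.1, 10.3]
[5.0, -27.0, -1.0, -0.0, -0.1, 12.3]
[6.0, -32.0, -1.0, -0.0, -0.1, 14.3]
[7.0, -36.0, -1.0, -0.0, -0.1, 16.3]
```

View pics/side4.png

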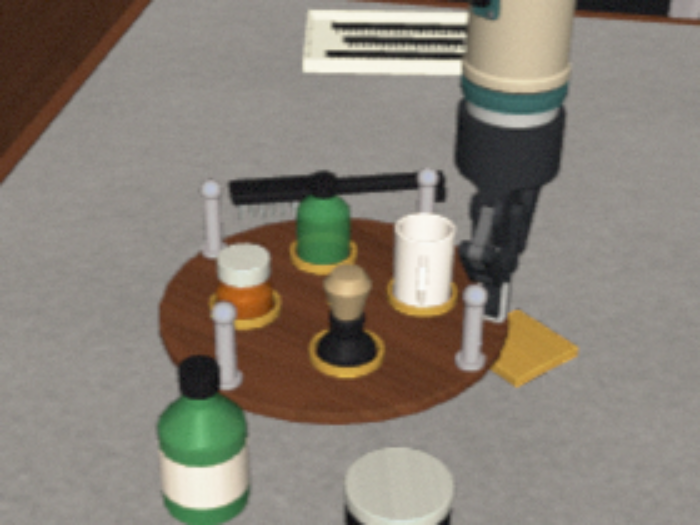

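Call:
servo_tool:
  steps:
    - [1,-5,-1,0,0,2.3]
    - [2,-9,-1,0,0,4.3]
    - [3,-14,-1,0,0,6.3]
    - [3,-18,-1,0,0,8.3]
    - [4,-23,-1,0,0,10.3]
    - [5,-27,-1,0,0,12.3]
    - [5,-29,-1,0,0,13.3]
    - [5,-29,-1,0,0,13.3]

```text
clock: 8.3
position: [0.4616, 0.0843, 0.0614]
ee_rot: [-0.0, 0.97, -0.243, 0.0]
contact_force: [0.7, -0.2, 0.6]
width: 0.0001
```

```bash
python3 -c "
from m import *
from h import *
posts(5)
s=telemetry.get_state();p=np.array(s['position'])[:2]-C;ph=np.degrees(np.arctan2(p[1],p[0]));print('phi',ph,np.hypot(*p))
rows([pol(ph-1*k) for k in range(1,6)])
"
```

```text
scene [(51.7, 59), (142.2, 58), (151.8, 60), (232.3, 52), (322.5, 58)]
side [(52.3, 99), (142.0, 101), (148.4, 131), (149.3, 70), (233.4, 35), (322.5, 79)]
phi 152.48897946899274 0.1325099551977194
now 8.4 [0.4615 0.0842 0.0614] psi_y -118.15 F [0.9 0.  1.2] w -0.0003
[1.0, -2.0, -1.0, -0.0, -0.0, 0.4]
[1.0, -5.0, -1.0, -0.0, -0.0, 1.4]
[1.0, -7.0, -1.0, -0.0, -0.0, 2.4]
[1.0, -9.0, -1.0, -0.0, -0.0, 3.4]
[1.0, -12.0, -1.0, -0.0, -0.0, 4.4]
```

Call:
servo_tool:
  steps:
    - [0,-3,0,0,0,1]
    - [1,-6,0,0,0,2]
    - [1,-8,0,0,0,3]
    - [1,-10,0,0,0,3.8]
    - [1,-10,0,0,0,3.8]
    - [1,-10,0,0,0,3.8]

```text
clock: 9.0
position: [0.467, 0.093, 0.0613]
ee_rot: [-0.0, 0.961, -0.276, 0.0]
contact_force: [-1.1, -0.0, -0.2]
width: -0.0
```

Call:
servo_tool:
  steps:
    - [0,8,0,0,0,0]
    - [0,12,0,0,0,0]
    - [0,12,-30,0,0,0]
    - [0,12,-70,0,0,0]
    - [0,12,-110,0,0,0]
    - [40,12,-110,0,0,0]
    - [80,12,-110,0,0,0]
    - [80,12,-110,0,0,0]

```text
clock: 9.8
position: [0.5328, 0.0373, 0.1718]
ee_rot: [0.0, 0.961, -0.277, 0.003]
contact_force: [-0.3, 0.4, -0.5]
width: 0.0001
```

```bash
python3 -c "
from m import *
from h import *
posts(6)
rows([])
"
```

```text
scene [(47.0, 58), (137.2, 54), (227.7, 50), (317.8, 55)]
side [(47.7, 95), (136.9, 99), (227.4, 74), (317.7, 79)]
now 9.9 [0.5278 0.0395 0.1707] psi_y -122.11 F [-0.4 -0.1  0.1] w -0.0002
```

View pics/side6.png

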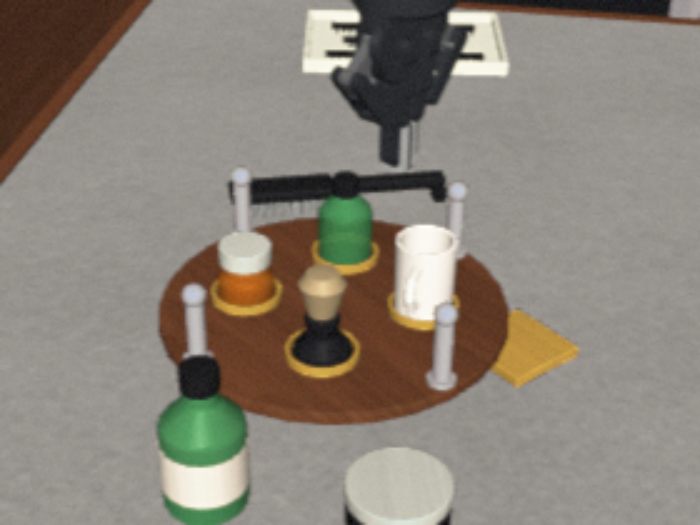

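View pics/scene6.png

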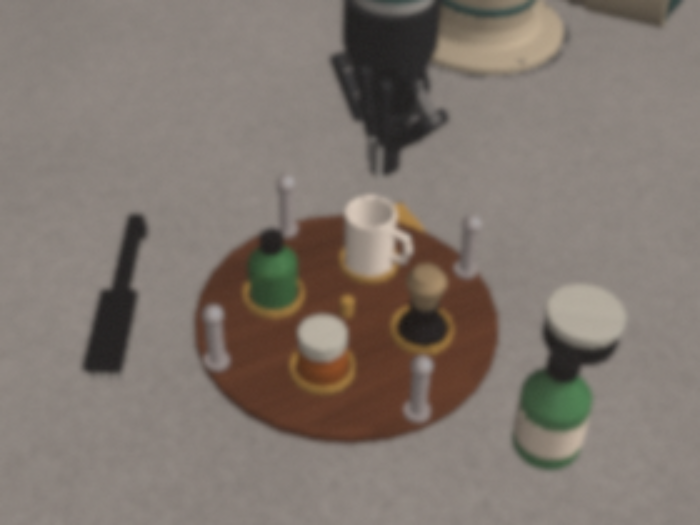

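The mug stands at the front, beside the brass arrow (side px ~425,270, arrow at ~535,350). The gripper is up at z = 0.17 but over the tray, so I'll move it clear and then measure carefully.

Call:
servo_tool:
  steps:
    - [0,0,-30,0,0,0]
    - [-20,0,-60,0,0,0]
    - [-60,0,-80,0,0,0]
    - [-100,0,-80,0,0,0]
    - [-140,0,-80,0,0,0]
    - [-180,0,-80,0,0,0]
    - [-180,0,-80,0,0,0]
    - [-180,0,-80,0,0,0]

```text
clock: 10.7
position: [0.3738, 0.136, 0.2512]
ee_rot: [0.0, 0.962, -0.275, 0.0]
contact_force: [-0.0, -0.1, 1.2]
width: -0.0002
```

```bash
cat > fine.py <<'E'
from m import *
from h import *
rows([])
for n in ["scene","side"]:
    D=[]
    for _ in range(4):
        im,d=cams.get_image(n); D.append(np.where(d>0,d,np.nan))
    d=np.nan_to_num(np.nanmedian(D,0)); P,u,v=world(n,d); cam=np.array(cams.camera_model(n)["origin"])
    c=np.array([.579,.023]); r=np.hypot(*(P[:,:2]-c).T); a=np.degrees(np.arctan2(P[:,1]-c[1],P[:,0]-c[0]))
    def circ(m,R):
        Q=P[m][:,:2]; g=Q.mean(0); e=cam[:2]-g; g=g-.7*R*e/np.linalg.norm(e)
        return least_squares(lambda p:np.hypot(*(Q-p).T)-R,g,loss="soft_l1",f_scale=.001).x
    K=np.array([circ((P[:,2]>.06)&(P[:,2]<.088)&(abs(r-.13)<.02)&(abs((a-g+180)%360-180)<12),.007) for g in (47,137,227,317)])
    c2=K.mean(0); pa=np.degrees(np.arctan2(*(K-c2).T[::-1]))
    front=np.mean((pa-np.array([47,137,227,317])+180)%360-180)+182
    print(n,"axis",c2.round(4),"r",np.hypot(*(K-c2).T).round(4),"front seat ang",front.round(2))
    r=np.hypot(*(P[:,:2]-c2).T); aa=(np.degrees(np.arctan2(P[:,1]-c2[1],P[:,0]-c2[0]))%360)
    m=(P[:,2]>.0085)&(P[:,2]<.0125)&(r<.204)&(r>.147)&(abs(aa-182)<30)
    Q=(P[m][:,:2]-c2).astype(np.float32)
    print(" ptr n",m.sum(),"minrect/tri:")
    ar,tri=cv2.minEnclosingTriangle(Q[:,None]); 
    for t in tri[:,0]: print("   ",np.hypot(*t).round(4),(np.degrees(np.arctan2(t[1],t[0]))%360).round(2))
    for lo in np.arange(.15,.2,.008):
        s=m&(r>=lo)&(r<lo+.008)
        if s.sum()>3: print("  r",round(lo,3),s.sum(),"mid",((aa[s].min()+aa[s].max())/2).round(2),"lim",aa[s].min().round(1),aa[s].max().round(1))
    # mug from spotter
    for q in spotter.outline_of("mug",n)[:1]:
        v2,u2=np.nonzero(q["region"]&(d>0)); M=px2w(n,d,u2,v2); print(" mug",q["conf"],[int(i) for i in q["rect"]])
    mm=(r<.1)&(P[:,2]>.045)&(P[:,2]<.1)&(abs(aa-182)<30)
    b=np.array([c2[0]-.072,c2[1]-.0025]); 
    Qm=P[mm][:,:2]; near=np.hypot(*(Qm-b).T)<.035; Qm=Qm[near]
    f=least_squares(lambda p:np.hypot(*(Qm-p[:2]).T)-p[2],[*b,.023],loss="soft_l1",f_scale=.001).x
    w=f[:2]-c2; print(" mug fit",f.round(4),"r",np.hypot(*w).round(4),"ang",(np.degrees(np.arctan2(w[1],w[0]))%360).round(2))
    cv2.imwrite(f"pics/{n}7.png",cv2.resize(im[100:310,140:420,::-1],None,fx=2.5,fy=2.5))
E
python3 fine.py
```

```text
now 10.7 [0.3738 0.136  0.2512] psi_y -121.88 F [-0.  -0.1  1.2] w -0.0002
scene axis [0.5787 0.0235] r [0.1301 0.1301 0.1299 0.1301] front seat ang 182.47
 ptr n 60 minrect/tri:
    0.1692 182.25
    0.2074 185.22
    0.1626 167.32
  r 0.158 4 mid 171.71 lim 169.2 174.2
  r 0.166 21 mid 176.17 lim 170.6 181.7
  r 0.174 16 mid 178.43 lim 174.5 182.4
  r 0.182 13 mid 180.62 lim 177.4 183.9
  r 0.19 6 mid 182.52 lim 180.9 184.2
 mug 0.93 [277, 177, 28, 31]
 mug fit [0.5082 0.0211 0.0221] r 0.0706 ang 181.94
side axis [0.5795 0.0226] r [0.1299 0.13   0.13   0.1302] front seat ang 182.41
 ptr n 419 minrect/tri:
    0.1539 204.1
    0.1995 181.92
    0.1531 160.27
  r 0.15 108 mid 182.02 lim 164.7 199.3
  r 0.158 100 mid 181.36 lim 164.9 197.8
  r 0.166 74 mid 182.04 lim 170.3 193.8
  r 0.174 54 mid 182.02 lim 174.2 189.8
  r 0.182 35 mid 182.04 lim 176.9 187.2
  r 0.19 10 mid 182.02 lim 180.3 183.7
 mug 0.75 [294, 191, 27, 36]
 mug fit [0.5077 0.021  0.0223] r 0.0718 ang 181.29
```

View pics/scene7.png

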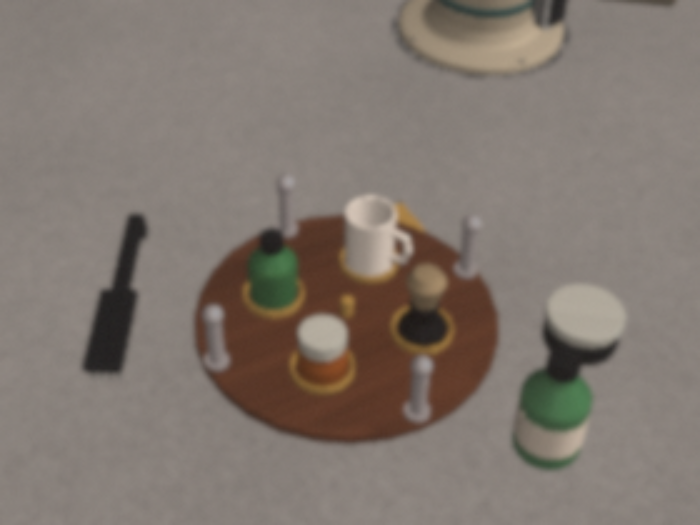

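The scene picture shows the mug at the front beside the arrow (px ~370,235). The seat is at 182.4° and the pointer at 182.0°, and the arm is clear and at rest, so I'm handing in.

```bash
python3 -c "
from h import *
print(np.abs(telemetry.get_state()['qd']).max()); print(sign_off())"
```

```text
0.004276727671234686
the job is handed in; nothing more can be done
None
```

I turned the organizer about 137° clockwise by pushing one finger post with the closed fingertips, so the mug now stands at the front in line with the brass pointer. I then backed off, lifted clear and handed the job in after about 11 s, with the arm still and touching nothing.

**Alignment:** The side camera puts the pointer at 182.0°. Both cameras put the mug's seat at 182.4–182.5°, about 0.5 mm off line at the mug's radius.

**Where the checks disagreed:**
- The direct fit of the mug came out at 181.9° from the scene camera and 181.3° from the side camera. That is within about 1 mm of the line.
- The scene camera's own pointer reading was unusable because the mug and a post partly hide the arrow, so I relied on the side camera for it.

**Other things:** In the final picture the four things stand upright in their seats, and the tin, tonic bottle and hairbrush look unmoved. I judged that by eye and did not measure their positions again.

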